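# Switch on the work torch and lay it in its cradle

### The job

Pick up the work torch and push its red tail switch fully in against the upright face of the steel angle plate (not with the fingers), so that the torch is on. Then lay the torch down in the two forks of the blue cradle, with its lens pointing at the drill vise, and let go; set it down rather than dropping it, and leave the spray can, jar and wrench where they are.

Things in the scene. Friction and masses are not known exactly. Their poses are not given: they have to be found in the camera images.
- torch: Work torch lying on the bench, 0.25 to 0.4 kg. Aluminium barrel 30 mm in diameter, 120 mm long (grip here). Ends 44 mm square: green head with lens, at x = 60 to 100 mm; black rubber tail cap, x = -80 to -60 mm. Origin: on the barrel's axis, mid-barrel, near the centre of mass, 22 mm above the bench as it lies. x runs along the barrel to the lens; z is up as it lies.
- torch_switch (a joint): Travel of the red switch in the torch's tail: 0 = out (off), 0.010 m = fully in (on). It resists with about 5 N all the way, has no return spring and stays where it is pushed. It starts 0 to 1.5 mm in.
- switch_end (a point): Centre of the end face of the red round switch (20 mm in diameter), on the torch's axis, 92 mm from the torch's origin towards -x when out (12 mm proud of the tail cap) and 82 mm when fully in (2 mm proud).
- angle_plate: Steel angle plate fixed to the bench. Its smooth upright face, 90 mm wide, 85 mm high, looks along the plate's x axis, roughly away from the robot; y runs along the face, z up. Origin: foot of that face, mid-width, at bench height. Wall 14 mm thick; ribs and a foot lie behind it (to x = -89 mm).
- plate_face (a point): Point on the angle plate's upright face, mid-width, 55 mm above the bench: a good place to push the switch against.
- cradle: Blue lamp cradle, fixed: base 150 x 80 x 8 mm, two 90-degree V forks 12 mm thick at x = -46 and +46 mm (80 mm free between them for fingers), mouths about 64 mm wide, tops 81 mm above the bench. They carry the barrel, between head and tail cap (8 mm play each way). Origin: under the base's centre; x runs along the trough, points at the vise; a yellow mark on the base is at that end.
- cradle_seat (a point): Where the torch's origin lies when it rests centred in the cradle: on the trough's axis midway between the forks, 70 mm above the bench. The axes are the cradle's; the torch's x axis must run along its x axis.
- vise: Grey drill vise, fixed, 130 x 90 x 78 mm plus a screw handle at its far end, holding a brass block; its centre is 235 mm from the cradle's along the cradle's x axis. Origin: under its centre.
- spray_can: Red spray can standing on the bench, 62 mm in diameter, 188 mm high; leave alone. Origin: centre of its underside.
- jar: Amber jar with a black lid, 68 mm in diameter, 85 mm high; leave alone. Origin: centre of its underside.
- wrench: Steel wrench, 170 mm long, lying to the robot's right; leave alone. Origin: centre of its underside, it lies along its x axis.

How it is judged:
By the outcome, as a careful person would: the job done as asked, in the order asked, and still so for the second after the job is handed in, with the robot touching nothing.
It also fails if it takes over 48 s, if anything falls off the work surface, if the arm or the gripper's body presses on something with over 40 N, if the wrist force passes 120 N, or if a joint passes its speed limit or range.

### The arm

A 6-joint arm with a two-finger parallel gripper is mounted at the origin on the work surface. World frame = base frame: x ahead of the robot, y to its left, z up, the work surface at z = 0. Lengths are in mm, angles in degrees, forces in N, time in s.
With the tool pointing down it reaches from about 325 to 850 mm from the base axis. Payload 15.5 kg.
Tool frame: the origin (TCP) lies midway between the tips of the shut fingers; the grasp point (between the pads) lies 19 mm behind it (env.tcp_to_grasp is the distance from the TCP to the grasp point, in mm); z points along the fingers, y is the direction in which the jaws open and shut (so a half turn about z gives the same grasp; the last joint's range is limited). The gripper opens to 91 mm and grips with 3 to 60 N. Pads are 32 mm wide; open, the fingers measure 118 mm over their backs; the gripper's body (76 mm by 178 mm) begins 60 mm behind the grasp point.
Start: joints at [60.017, 28.281, 77.091, -0, 74.628, -5.472], TCP at [259.289, 568.679, 213.915] pointing down, gripper open.
Joint ranges: [-166.48, 166.48], [-47.26, 123.95], [12.59, 153.08], [-70.14, 250.14], [6.76, 159.57], [-176.63, 176.63]. Speed limits (degrees/s): [108.29, 108.29, 147.25, 172.46, 172.46, 172.46].

### API

Orientations are given as a 3x3 rotation matrix whose columns are the frame's x, y, z axes.
In Python, from cell import env, cams, boxes_of, silhouettes gives the robot as it stands. The module is installed in compiled form; this text tells all that it offers.
- The arm moves only by the tool drive_tool, never from a script. Its argument "commands" is a list of rows, each an object with "travel": the shift along the tool's x, y, z in mm, a list of three; "rotation": the turn, a rotation vector about the tool's x, y, z in rad, a list of three; "claw": the finger opening in mm, from 0 to 91.2. In form: [{"travel": [x, y, z], "rotation": [wx, wy, wz], "claw": claw}, ...]. A call has exactly 8 rows; each row shifts and turns the commanded pose from where the row before left it, along the tool's axes as they then stand; what a row does not reach is not made up. A row lasts 1/8 s, in which the tool goes at most 62.5 mm and 10.7 degrees, less where a joint would pass 70% of its speed; a pose out of reach is approached as far as the arm can. A call is refused whole if a number of a shift passes 62.5 or a number of a turn 0.188, either way. A call with a gripper value outside its range is refused whole. The fingers move at their own pace and stop on an object; "grip_force" is the grip in N (left out, the last holds). Time passes only in rows, so rows that do not move let the fingers close, or fill a call up. It gives the time, the measured TCP pose, the force and the opening at its end, in the units of the state.
- env.state(): the state, without advancing time (a new reading comes with each control period).
- cams.read_camera(name): name is "side" or "top"; returns a dict with "pixels" (384x512x3 uint8, red, green, blue), "range_z" (384x512 float32, mm along the optical axis (not along the pixel's ray), 0 where there is no reading), "fx", "fy", "cx", "cy" (pixels), "world_from_camera" (4x4, takes a point from camera to world coordinates). Camera axes: x right, y down, z forward; pixel columns grow to the right and rows downward; lengths in mm; the calibration is good to about 2 mm. A picture is of the moment at which its call begins.
- env.finish_job(): hands the job in, once; it reports no verdict.
Trained networks look in the newest picture that a camera, given by its name, has taken for a name from the list of things; names that differ only in an ending like _2 or _b are one class to them, and where a whole thing is asked for, a point or a joint stands for the part that bears it (a point fixed in the world has none). Each returns a list of dicts, best first, with "conf" (0 to 1); they miss things now and then, are a little off and sometimes report something else, mostly with a low value. They report only what shows in the picture. A call takes as long as a camera call.
- boxes_of(camera, name): "extent" ([left, top, right, bottom] in pixels, round what is visible of it).
- silhouettes(camera, name): "mask" (384x512 bool, what is visible of it) and "extent" ([left, top, right, bottom] in pixels, round what is visible of it).
The state is a dict: "t": time; "qpos": joint angles; "qvel": joint speeds; "joint_efforts": joint torques, N m; "ee_pos": TCP position; "ee_rot": TCP orientation; "wrist_force": force on the tool from outside, world axes, zero at the start; "wrist_torque": the same for the moment, N m; "width": finger opening in mm.
Only numpy, scipy, OpenCV 4.12 (cv2) and the standard library are available. Lean on these libraries where they do the work, as an engineer would, in place of code of your own. Each camera call takes 0.05 s, during which the arm holds its last target.

## Working session

There is one attempt and no reset: what is moved stays moved. The work goes in short steps, Python scripts to look and compute and a tool call to move; the robot and the scene stay as the last step left them, time stands still between calls to the robot, and variables do not carry over. Pictures are saved under pics/ and viewed, and the job is handed in when it is done.

Besides the shell and the picture viewer there is one more tool, called after "Call:" as name(argument=value, ...), one argument or row to a line, values as JSON. drive_tool: Moves the arm, as the interface text tells. Its arguments: {"type":"object","properties":{"commands":{"type":"array","items":{"type":"object","properties":{"travel":{"type":"array","items":{"type":"number"}},"rotation":{"type":"array","items":{"type":"number"}},"claw":{"type":"number"}}}},"grip_force":{"type":"number"}},"required":["commands"]}

```bash
mkdir -p pics; cat > h.py <<'E'
import numpy as np, cv2
from cell import env, cams, boxes_of, silhouettes
def shot(n,name):
    d=cams.read_camera(n); cv2.imwrite(f'pics/{name}.png',cv2.cvtColor(d['pixels'],cv2.COLOR_RGB2BGR)); return d
def cloud(d):
    z=d['range_z'].astype(float); v,u=np.mgrid[:384,:512]
    P=np.stack([(u-d['cx'])/d['fx']*z,(v-d['cy'])/d['fy']*z,z,np.ones_like(z)],-1)@np.array(d['world_from_camera']).T
    P=P[...,:3]; P[z<=0]=np.nan; return P
E
python3 - <<'E'
from h import *
np.set_printoptions(precision=2,suppress=True)
for n in ['top','side']:
    d=shot(n,n+'0'); P=cloud(d); np.savez(f'{n}0.npz',P=P,pix=d['pixels'])
    print(n,np.array(d['world_from_camera']),d['fx'])
    for o in ['torch','torch_switch','angle_plate','cradle','vise','spray_can','jar','wrench']:
        s=silhouettes(n,o)
        for k in s[:2]:
            m=k['mask']; q=P[m]; q=q[~np.isnan(q[:,0])]
            print(o,round(k['conf'],2),k['extent'],len(q),np.median(q,0) if len(q) else '', np.percentile(q,2,axis=0) if len(q) else '',np.percentile(q,98,axis=0)if len(q) else '')
        if s: np.save(f'm_{n}_{o}.npy',s[0]['mask'])
print(env.state(),env.tcp_to_grasp)
E
```

```text
top [[   0.02   -1.      0.07  500.49]
 [  -1.     -0.02    0.01   -0.41]
 [  -0.01   -0.07   -1.   1149.48]
 [   0.      0.      0.      1.  ]] 374.1389783467343
torch 0.57 [221.2, 192.1, 259.9, 254.7] 728 [501.41  50.99  36.83] [413.6    1.85   0.04] [580.72 102.19  46.96]
angle_plate 0.58 [320.8, 227.2, 359.3, 256.4] 961 [ 453.21 -237.98   15.7 ] [ 406.61 -279.6     1.27] [ 495.34 -194.7    86.58]
cradle 0.88 [158.9, 203.6, 195.9, 248.8] 1287 [488.77 245.17   8.59] [418.88 208.78   3.44] [559.22 284.04  77.65]
vise 0.75 [165.6, 116.0, 198.5, 171.6] 1427 [720.4  234.7   64.85] [661.78 195.92  12.76] [822.31 279.83  79.52]
vise 0.23 [320.0, 225.5, 360.2, 258.1] 970 [ 455.51 -238.29   15.74] [ 409.2  -280.99    1.01] [ 495.85 -194.67   86.89]
spray_can 0.97 [248.0, 106.4, 273.4, 139.6] 599 [778.84  -2.97 157.14] [763.2  -31.33  22.91] [815.33  24.85 188.88]
spray_can 0.45 [222.9, 191.5, 257.9, 255.3] 770 [504.73  54.26  36.72] [414.3    4.53   0.74] [583.87 102.25  46.88]
jar 0.64 [94.2, 192.0, 125.4, 215.7] 614 [544.6  430.63  82.66] [514.46 410.41   0.18] [575.9  476.89  88.42]
wre
[... 1340 characters left out ...]
.56 [297.3, 342.8, 376.1, 379.6] 784 [ 518.33 -460.96    6.37] [ 436.92 -478.89   -0.09] [ 574.22 -446.41    9.19]
wrench 0.42 [167.5, 157.1, 217.0, 192.8] 946 [486.68 234.47   6.96] [417.   202.42  -1.48] [563.38 282.74  75.42]
{'t': 0.9, 'qpos': array([60.02, 28.28, 77.09, -0.  , 74.63, -5.47]), 'qvel': array([-0.13,  0.01, -0.  , -0.03, -0.04, -0.08]), 'joint_efforts': array([  0.  , -87.87, -38.23,   0.07,   0.04,   0.  ]), 'ee_pos': array([259.31, 568.67, 213.95]), 'ee_rot': array([[-0.91,  0.41,  0.  ],
       [ 0.41,  0.91,  0.  ],
       [-0.  ,  0.  , -1.  ]]), 'wrist_force': array([ 0.72,  0.02, -0.75]), 'wrist_torque': array([-0.04,  0.03,  0.01]), 'width': 91.32253340514707} 18.8
```

View images.

```bash
python3 - <<'E'
import cv2
t=cv2.imread('pics/top0.png')[90:270,80:430]; cv2.imwrite('pics/top0b.png',cv2.resize(t,None,fx=2.2,fy=2.2,interpolation=cv2.INTER_CUBIC))
t=cv2.imread('pics/side0.png')[120:384,140:400]; cv2.imwrite('pics/side0b.png',cv2.resize(t,None,fx=2.2,fy=2.2,interpolation=cv2.INTER_CUBIC))
E
```

```text
(no output)
```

View pics/top0b.png

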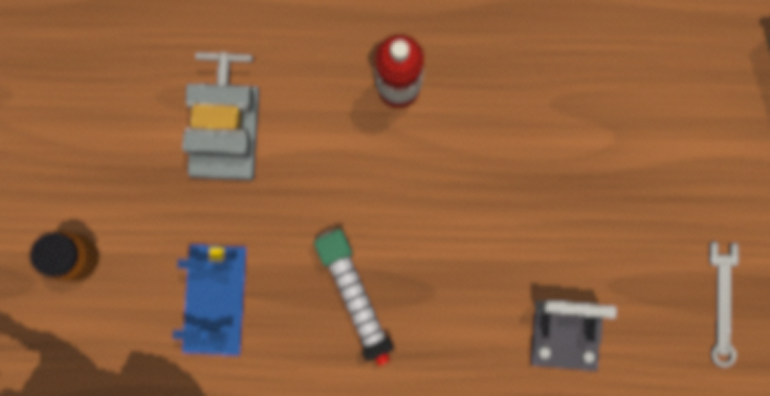

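View pics/side0b.png

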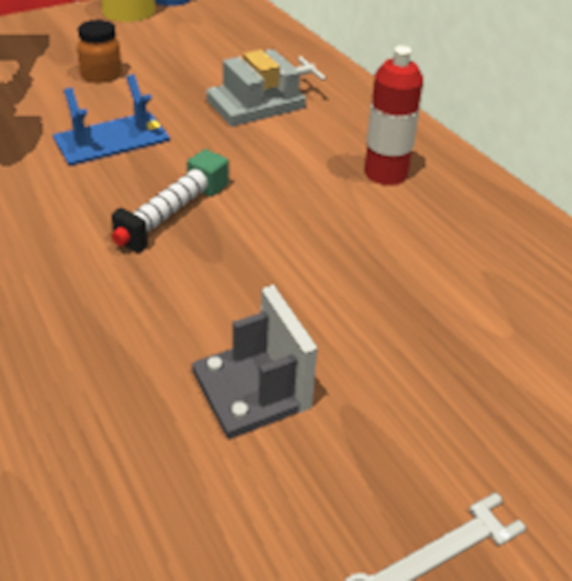

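```bash
python3 - <<'E'
import numpy as np,cv2
np.set_printoptions(precision=2,suppress=True)
T=np.load('top0.npz');S=np.load('side0.npz')
def reg(x0,x1,y0,y1,z0,z1):
    for n,D in (('top',T),('side',S)):
        P=D['P'];m=(P[...,0]>x0)&(P[...,0]<x1)&(P[...,1]>y0)&(P[...,1]<y1)&(P[...,2]>z0)&(P[...,2]<z1)
        yield n,P[m],D['pix'][m].astype(int)
print('torch')
for n,q,c in reg(390,620,-30,140,12,60):
    mu=q.mean(0);w=np.linalg.svd(q[:,:2]-mu[:2],full_matrices=False)[2][0]; w*=np.sign(w[0])
    a=(q[:,:2]-mu[:2])@w; print(n,len(q),mu,w,np.degrees(np.arctan2(w[1],w[0])),'ext',np.percentile(a,[0,1,99,100]))
    gr=(c[:,1]>c[:,0]+20)&(c[:,1]>c[:,2]+5); dk=c.max(1)<60; rd=(c[:,0]>120)&(c[:,1]<50)
    br=c.min(1)>110
    for k,mm in (('green',gr),('dark',dk),('red',rd),('barrel',br)):
        r=q[mm]
        if len(r): print(k,len(r),r.mean(0),'box',cv2.minAreaRect(r[:,:2].astype(np.float32)),'z95',np.percentile(r[:,2],95),'along',np.percentile((r[:,:2]-mu[:2])@w,[2,98])+mu[:2]@w)
print('plate')
for n,q,c in reg(380,540,-310,-170,-5,100):
    top=q[q[:,2]>80]; f=top; print(n,len(top),cv2.minAreaRect(top[:,:2].astype(np.float32)) if len(top) else '',top[:,2].mean())
    print(' base',cv2.minAreaRect(q[q[:,2]>6][:,:2].astype(np.float32)))
print('cradle')
for n,q,c in reg(390,590,190,310,4,100):
    bl=(c[:,2]>c[:,0]+30)
    b=q[bl]; base=b[b[:,2]<13]; print(n,len(base),cv2.minAreaRect(base[:,:2].astype(np.float32)),base.mean(0))
    t=b[b[:,2]>50]; 
    for lo,hi in((390,490),(490,590)):
        r=t[(t[:,0]>lo)&(t[:,0]<hi)]; print(len(r),r.mean(0),r.min(0),r.max(0))
    y=(c[:,0]>150)&(c[:,1]>120)&(c[:,2]<80); print('yellow',q[y].mean(0))
print('vise')
for n,q,c in reg(640,800,170,300,10,100):
    print(n,cv2.minAreaRect(q[:,:2].astype(np.float32)))
E
```

```text
torch
top 737 [500.64  52.21  37.43] [0.9  0.43] 25.184228641160992 ext [-100.85  -97.79   89.08   91.83]
green 161 [562.75  81.62  43.64] box ((562.9251098632812, 82.01071166992188), (36.90785217285156, 38.70210647583008), 27.761615753173828) z95 47.02848714326069 along [526.91 561.48]
dark 56 [428.09  18.73  43.79] box ((427.95147705078125, 18.704286575317383), (14.394994735717773, 36.90443420410156), 25.23902702331543) z95 46.96435423143663 along [388.99 402.29]
red 15 [415.07  12.79  31.45] box ((415.40264892578125, 13.218942642211914), (9.674967765808105, 11.91042709350586), 1.3158154487609863) z95 35.51213353786901 along [377.47 385.37]
barrel 382 [491.44  48.31  34.42] box ((491.2014465332031, 48.22522735595703), (122.00708770751953, 29.363773345947266), 25.683061599731445) z95 39.49802927677621 along [406.83 523.64]
side 820 [492.72  37.14  31.98] [0.91 0.4 ] 23.852773735736875 ext [-90.41 -89.71  98.67 101.86]
green 189 [561.29  67.92  36.5 ] box ((561.4696655273438, 75.18923950195312), (37.28964614868164, 43.72216033935547), 20.5039119720459) z95 44.00212805249805 along [52
[... 1170 characters left out ...]
]
102 [444.24 248.12  65.64] [437.68 212.82  50.98] [451.04 279.98  83.26]
87 [535.67 244.46  65.95] [529.65 210.25  50.54] [541.62 276.23  83.62]
yellow [555.71 245.77   9.03]
side 562 ((488.85943603515625, 242.3614501953125), (84.67499542236328, 147.8450469970703), 88.27308654785156) [483.06 237.67   6.56]
61 [441.97 250.87  66.41] [436.89 208.88  51.3 ] [448.29 279.31  80.46]
60 [533.64 248.6   64.57] [528.17 207.66  50.08] [540.74 274.81  78.79]
yellow [553.57 242.81   7.31]
vise
top ((729.7162475585938, 239.79783630371094), (90.34815216064453, 139.96823120117188), 88.01534271240234)
side ((729.0524291992188, 233.0989227294922), (91.26957702636719, 141.75897216796875), 88.07292938232422)
```

```bash
cat >> h.py <<'E'
def R_of(a,):  # tool down, tool x at angle a (deg)
    a=np.radians(a); c,s=np.cos(a),np.sin(a)
    return np.array([[c,s,0],[s,-c,0],[0,0,-1.]])
from scipy.spatial.transform import Rotation as Ro
def plan(wps, start=None):
    """wps: list of (pos, xangle, nrows). prints rounded rows"""
    st=env.state(); p=np.array(st['ee_pos']); R=np.array(st['ee_rot'])
    if start is not None: p,R=np.array(start[0],float),R_of(start[1])
    print('t',st['t'],'from',p.round(1),'xang',np.degrees(np.arctan2(R[1,0],R[0,0])).round(2))
    for pos,a,n in wps:
        pos=np.array(pos,float); Rt=R_of(a); dp=(pos-p); rv=Ro.from_matrix(R.T@Rt).as_rotvec()
        p0=p.copy();R0=R.copy()
        for i in range(n):
            tr=(R.T@(p0+dp*(i+1)/n-p)).round(1); ro=(rv/n).round(4)
            print(tr.tolist(),ro.tolist(), '' if np.linalg.norm(tr)<62.5 and np.abs(ro).max()<.186 else '!!')
            p=p+R@tr; R=R@Ro.from_rotvec(ro).as_matrix()
    print('end',p.round(1),np.degrees(np.arctan2(R[1,0],R[0,0])).round(2))
E
python3 - <<'E'
from h import *
plan([([491,46,110],205.2,12),([491,46,50],205.2,4)])
E
```

```text
t 0.9 from [259.3 568.7 213.9] xang 155.48
[-35.6, -31.6, 8.7] [0.0, 0.0, -0.0723] 
[-33.3, -34.1, 8.6] [0.0, 0.0, -0.0723] 
[-30.7, -36.5, 8.7] [0.0, 0.0, -0.0723] 
[-28.0, -38.5, 8.6] [0.0, 0.0, -0.0723] 
[-25.2, -40.5, 8.7] [0.0, 0.0, -0.0723] 
[-22.1, -42.1, 8.7] [0.0, 0.0, -0.0723] 
[-19.1, -43.7, 8.6] [0.0, 0.0, -0.0723] 
[-15.8, -44.9, 8.7] [0.0, 0.0, -0.0723] 
[-12.6, -46.0, 8.7] [0.0, 0.0, -0.0723] 
[-9.2, -46.8, 8.6] [0.0, 0.0, -0.0723] 
[-5.8, -47.2, 8.7] [0.0, 0.0, -0.0723] 
[-2.3, -47.6, 8.6] [0.0, 0.0, -0.0723] 
[-0.0, -0.0, 15.0] [0.0, 0.0, -0.0] 
[-0.0, -0.0, 15.0] [0.0, 0.0, -0.0] 
[-0.0, -0.0, 15.0] [0.0, 0.0, -0.0] 
[-0.0, -0.0, 15.0] [0.0, 0.0, -0.0] 
end [491.  46.  50.] -154.81
```

Call:
drive_tool(
  commands=[
    {"travel":[-35.6,-31.6,8.7],"rotation":[0,0,-0.0723],"claw":91},
    {"travel":[-33.3,-34.1,8.6],"rotation":[0,0,-0.0723],"claw":91},
    {"travel":[-30.7,-36.5,8.7],"rotation":[0,0,-0.0723],"claw":91},
    {"travel":[-28.0,-38.5,8.6],"rotation":[0,0,-0.0723],"claw":91},
    {"travel":[-25.2,-40.5,8.7],"rotation":[0,0,-0.0723],"claw":91},
    {"travel":[-22.1,-42.1,8.7],"rotation":[0,0,-0.0723],"claw":91},
    {"travel":[-19.1,-43.7,8.6],"rotation":[0,0,-0.0723],"claw":91},
    {"travel":[-15.8,-44.9,8.7],"rotation":[0,0,-0.0723],"claw":91},
  ],
)

```text
t: 1.9
ee_pos: [414.5, 219.0, 144.6]
ee_rot: [[-0.988, -0.152, 0.001], [-0.152, 0.988, 0.0], [-0.001, 0.0, -1.0]]
wrist_force: [0.7, 0.9, -0.9]
width: 91.2
```

Call:
drive_tool(
  commands=[
    {"travel":[-12.6,-46.0,8.7],"rotation":[0,0,-0.0723],"claw":91},
    {"travel":[-9.2,-46.8,8.6],"rotation":[0,0,-0.0723],"claw":91},
    {"travel":[-5.8,-47.2,8.7],"rotation":[0,0,-0.0723],"claw":91},
    {"travel":[-2.3,-47.6,8.6],"rotation":[0,0,-0.0723],"claw":91},
    {"travel":[0,0,15],"rotation":[0,0,0],"claw":91},
    {"travel":[0,0,15],"rotation":[0,0,0],"claw":91},
    {"travel":[0,0,15],"rotation":[0,0,0],"claw":91},
    {"travel":[0,0,15],"rotation":[0,0,0],"claw":91},
  ],
)

```text
t: 2.9
ee_pos: [491.2, 45.9, 49.6]
ee_rot: [[-0.905, -0.426, 0.0], [-0.426, 0.905, -0.0], [-0.0, -0.0, -1.0]]
wrist_force: [0.2, 0.9, 0.1]
width: 91.1
```

```bash
python3 - <<'E'
from h import *
shot('side','s1');shot('top','t1')
plan([([491,46,5],205.2,4)])
a=cv2.imread('pics/s1.png')[120:320,120:400];b=cv2.imread('pics/t1.png')[120:320,150:350]
cv2.imwrite('pics/c1.png',cv2.resize(np.hstack([a,b]),None,fx=1.6,fy=1.6,interpolation=cv2.INTER_CUBIC))
E
```

```text
t 3.0 from [490.4  46.   49. ] xang -154.8
[-0.2, -0.1, 11.0] [0.0002, -0.0004, -0.0] 
[-0.1, -0.1, 11.0] [0.0002, -0.0004, -0.0] 
[-0.2, -0.0, 11.0] [0.0002, -0.0004, -0.0] 
[-0.1, -0.1, 11.0] [0.0002, -0.0004, -0.0] 
end [491.  46.   5.] -154.8
```

View pics/c1.png

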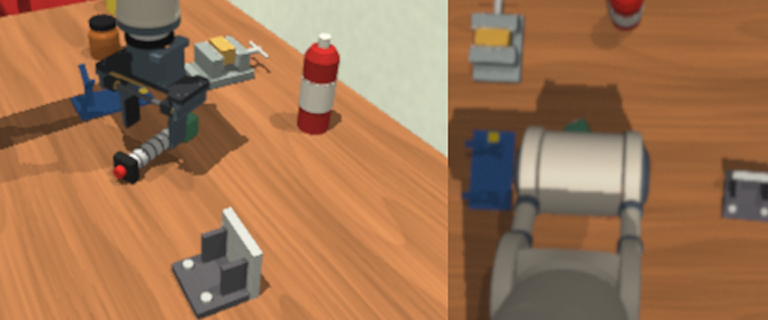

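Call:
drive_tool(
  commands=[
    {"travel":[0,0,15],"rotation":[0,0,0],"claw":91},
    {"travel":[0,0,15],"rotation":[0,0,0],"claw":91},
    {"travel":[0,0,10],"rotation":[0,0,0],"claw":91},
    {"travel":[0,0,4.5],"rotation":[0,0,0],"claw":91},
    {"travel":[0,0,0],"rotation":[0,0,0],"claw":91},
    {"travel":[0,0,0],"rotation":[0,0,0],"claw":60},
    {"travel":[0,0,0],"rotation":[0,0,0],"claw":35},
    {"travel":[0,0,0],"rotation":[0,0,0],"claw":20},
  ],
  grip_force=45,
)

```text
t: 4.0
ee_pos: [491.2, 46.0, 5.8]
ee_rot: [[-0.905, -0.426, 0.0], [-0.426, 0.905, -0.0], [-0.0, -0.0, -1.0]]
wrist_force: [0.7, -0.2, 0.6]
width: 63.9
```

Call:
drive_tool(
  commands=[
    {"travel":[0,0,0],"rotation":[0,0,0],"claw":10},
    {"travel":[0,0,0],"rotation":[0,0,0],"claw":10},
    {"travel":[0,0,0],"rotation":[0,0,0],"claw":10},
    {"travel":[0,0,0],"rotation":[0,0,0],"claw":10},
    {"travel":[0,0,-5],"rotation":[0,0,0],"claw":10},
    {"travel":[0,0,-15],"rotation":[0,0,0],"claw":10},
    {"travel":[0,0,-25],"rotation":[0,0,0],"claw":10},
    {"travel":[0,0,-25],"rotation":[0,0,0],"claw":10},
  ],
)

```text
t: 5.0
ee_pos: [490.9, 46.0, 77.1]
ee_rot: [[-0.905, -0.426, 0.0], [-0.426, 0.905, -0.0], [-0.0, -0.0, -1.0]]
wrist_force: [0.6, -0.0, -3.5]
width: 29.1
```

```bash
python3 - <<'E'
from h import *
plan([([580,-150,150],184,6),([624.5,-253.3,150],176.2,4),([624.5,-253.3,39],176.2,6)])
E
```

```text
t 5.0 from [490.9  46.   77.1] xang -154.8
[0.5, -35.9, -12.1] [-0.0, 0.0, 0.0617] 
[-1.8, -35.8, -12.2] [-0.0, 0.0, 0.0617] 
[-3.9, -35.7, -12.1] [-0.0, 0.0, 0.0617] 
[-6.2, -35.4, -12.2] [-0.0, 0.0, 0.0617] 
[-8.3, -34.9, -12.1] [-0.0, 0.0, 0.0617] 
[-10.4, -34.3, -12.2] [-0.0, 0.0, 0.0617] 
[-9.3, -26.5, 0.0] [-0.0, 0.0001, 0.034] 
[-10.2, -26.2, 0.0] [-0.0, 0.0001, 0.034] 
[-11.1, -25.9, 0.0] [-0.0, 0.0001, 0.034] 
[-12.0, -25.4, 0.0] [-0.0, 0.0001, 0.034] 
[0.0, -0.0, 18.5] [-0.0, -0.0, -0.0] 
[0.0, -0.0, 18.5] [-0.0, -0.0, -0.0] 
[0.0, -0.0, 18.5] [-0.0, -0.0, -0.0] 
[0.0, -0.0, 18.5] [-0.0, -0.0, -0.0] 
[0.0, -0.0, 18.5] [-0.0, -0.0, -0.0] 
[0.0, -0.0, 18.5] [-0.0, -0.0, -0.0] 
end [ 624.5 -253.3   39. ] 176.2
```

Call:
drive_tool(
  commands=[
    {"travel":[0.5,-35.9,-12.1],"rotation":[0,0,0.0617],"claw":10},
    {"travel":[-1.8,-35.8,-12.2],"rotation":[0,0,0.0617],"claw":10},
    {"travel":[-3.9,-35.7,-12.1],"rotation":[0,0,0.0617],"claw":10},
    {"travel":[-6.2,-35.4,-12.2],"rotation":[0,0,0.0617],"claw":10},
    {"travel":[-8.3,-34.9,-12.1],"rotation":[0,0,0.0617],"claw":10},
    {"travel":[-10.4,-34.3,-12.2],"rotation":[0,0,0.0617],"claw":10},
    {"travel":[-9.3,-26.5,0],"rotation":[0,0,0.034],"claw":10},
    {"travel":[-10.2,-26.2,0],"rotation":[0,0,0.034],"claw":10},
  ],
)

```text
t: 6.0
ee_pos: [602.4, -202.5, 149.7]
ee_rot: [[-1.0, -0.0, 0.0], [-0.0, 1.0, -0.0], [-0.0, -0.0, -1.0]]
wrist_force: [-0.0, -0.5, -2.1]
width: 29.0
```

Call:
drive_tool(
  commands=[
    {"travel":[-11.1,-25.9,0],"rotation":[0,0,0.034],"claw":10},
    {"travel":[-12,-25.4,0],"rotation":[0,0,0.034],"claw":10},
    {"travel":[0,0,18.5],"rotation":[0,0,0],"claw":10},
    {"travel":[0,0,18.5],"rotation":[0,0,0],"claw":10},
    {"travel":[0,0,18.5],"rotation":[0,0,0],"claw":10},
    {"travel":[0,0,18.5],"rotation":[0,0,0],"claw":10},
    {"travel":[0,0,18.5],"rotation":[0,0,0],"claw":10},
    {"travel":[0,0,18.5],"rotation":[0,0,0],"claw":10},
  ],
)

```text
t: 7.0
ee_pos: [624.6, -253.1, 36.1]
ee_rot: [[-0.998, 0.066, -0.0], [0.066, 0.998, 0.0], [0.0, 0.0, -1.0]]
wrist_force: [-0.1, -0.2, -2.7]
width: 29.5
```

```bash
python3 - <<'E'
from h import *
np.set_printoptions(precision=2,suppress=True)
d=shot('side','s2');P=cloud(d);print(env.state()['ee_pos'],env.state()['wrist_force'])
a=cv2.imread('pics/s2.png')[160:350,190:400]
cv2.imwrite('pics/c2.png',cv2.resize(a,None,fx=3,fy=3,interpolation=cv2.INTER_CUBIC))
c=d['pixels'].astype(int)
m=(P[...,0]>505)&(P[...,0]<750)&(P[...,1]<-200)&(P[...,1]>-310)&(P[...,2]>20)&(P[...,2]<110)
for k,mm in (('green',(c[...,1]>c[...,0]+20)&(c[...,1]>c[...,2]+5)),('red',(c[...,0]>120)&(c[...,1]<50)),('dark',(c.max(-1)<60))):
    q=P[m&mm]; print(k,len(q),q.mean(0) if len(q) else '',q.min(0) if len(q) else '',q.max(0) if len(q) else '')
m2=(P[...,0]>470)&(P[...,0]<500)&(P[...,1]<-190)&(P[...,1]>-300)&(P[...,2]>20)&(P[...,2]<78); q=P[m2]
print(np.percentile(q,[2,50,98],axis=0))
E
```

```text
[ 623.4  -252.56   33.73] [-2.11  0.42 -5.95]
green 0   
red 45 [ 537.86 -251.13   56.6 ] [ 532.71 -259.8    48.95] [ 546.28 -233.49   62.44]
dark 315 [ 564.58 -254.3    66.19] [ 542.04 -273.18   35.42] [ 628.2  -228.35   95.04]
[[ 470.77 -291.3    20.97]
 [ 480.17 -256.17   52.95]
 [ 489.47 -207.85   76.71]]
```

View pics/c2.png

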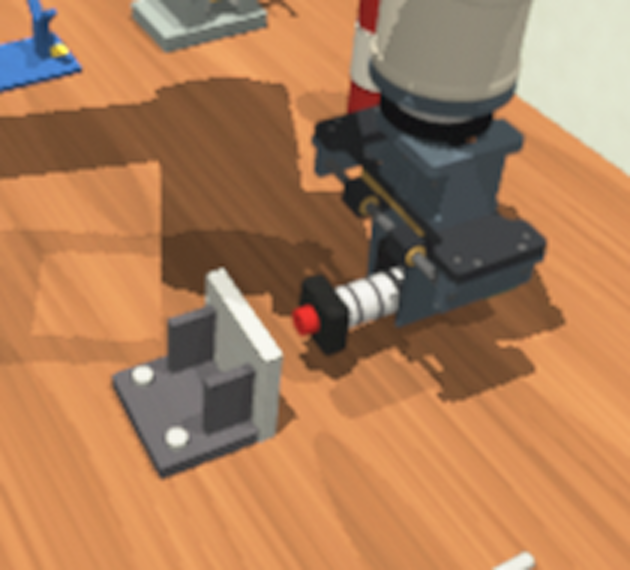

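Call:
drive_tool(
  commands=[
    {"travel":[10,0,0],"rotation":[0,0,0],"claw":10},
    {"travel":[10,0,0],"rotation":[0,0,0],"claw":10},
    {"travel":[7,0,0],"rotation":[0,0,0],"claw":10},
    {"travel":[4,0,0],"rotation":[0,0,0],"claw":10},
    {"travel":[0,0,0],"rotation":[0,0,0],"claw":10},
    {"travel":[0,0,0],"rotation":[0,0,0],"claw":10},
    {"travel":[0,0,0],"rotation":[0,0,0],"claw":10},
    {"travel":[0,0,0],"rotation":[0,0,0],"claw":10},
  ],
)

```text
t: 8.05
ee_pos: [593.8, -251.2, 37.4]
ee_rot: [[-0.998, 0.066, -0.0], [0.066, 0.998, -0.0], [0.0, -0.0, -1.0]]
wrist_force: [0.1, -0.2, -2.9]
width: 29.2
```

Call:
drive_tool(
  commands=[
    {"travel":[2,0,0],"rotation":[0,0,0],"claw":10},
    {"travel":[2,0,0],"rotation":[0,0,0],"claw":10},
    {"travel":[2,0,0],"rotation":[0,0,0],"claw":10},
    {"travel":[2,0,0],"rotation":[0,0,0],"claw":10},
    {"travel":[2,0,0],"rotation":[0,0,0],"claw":10},
    {"travel":[1,0,0],"rotation":[0,0,0],"claw":10},
    {"travel":[0,0,0],"rotation":[0,0,0],"claw":10},
    {"travel":[0,0,0],"rotation":[0,0,0],"claw":10},
  ],
)

```text
t: 9.05
ee_pos: [583.1, -250.6, 37.6]
ee_rot: [[-0.998, 0.066, 0.001], [0.066, 0.998, -0.0], [-0.001, -0.0, -1.0]]
wrist_force: [5.0, -0.1, -3.2]
width: 29.2
```

Call:
drive_tool(
  commands=[
    {"travel":[1,0,0],"rotation":[0,0,0],"claw":10},
    {"travel":[1,0,0],"rotation":[0,0,0],"claw":10},
    {"travel":[1,0,0],"rotation":[0,0,0],"claw":10},
    {"travel":[1,0,0],"rotation":[0,0,0],"claw":10},
    {"travel":[1,0,0],"rotation":[0,0,0],"claw":10},
    {"travel":[0,0,0],"rotation":[0,0,0],"claw":10},
    {"travel":[0,0,0],"rotation":[0,0,0],"claw":10},
    {"travel":[0,0,0],"rotation":[0,0,0],"claw":10},
  ],
)

```text
t: 10.05
ee_pos: [577.9, -250.2, 37.4]
ee_rot: [[-0.998, 0.066, 0.0], [0.066, 0.998, -0.0], [-0.0, -0.0, -1.0]]
wrist_force: [4.7, 0.2, -4.2]
width: 29.1
```

Call:
drive_tool(
  commands=[
    {"travel":[1,0,0],"rotation":[0,0,0],"claw":10},
    {"travel":[1,0,0],"rotation":[0,0,0],"claw":10},
    {"travel":[0.5,0,0],"rotation":[0,0,0],"claw":10},
    {"travel":[0,0,0],"rotation":[0,0,0],"claw":10},
    {"travel":[0,0,0],"rotation":[0,0,0],"claw":10},
    {"travel":[0,0,0],"rotation":[0,0,0],"claw":10},
    {"travel":[0,0,0],"rotation":[0,0,0],"claw":10},
    {"travel":[0,0,0],"rotation":[0,0,0],"claw":10},
  ],
)

```text
t: 11.05
ee_pos: [575.8, -250.1, 37.6]
ee_rot: [[-0.998, 0.066, 0.001], [0.066, 0.998, -0.0], [-0.001, -0.0, -1.0]]
wrist_force: [6.8, -0.6, -2.8]
width: 29.1
```

Call:
drive_tool(
  commands=[
    {"travel":[0.5,0,0],"rotation":[0,0,0],"claw":10},
    {"travel":[0.5,0,0],"rotation":[0,0,0],"claw":10},
    {"travel":[0,0,0],"rotation":[0,0,0],"claw":10},
    {"travel":[0,0,0],"rotation":[0,0,0],"claw":10},
    {"travel":[0,0,0],"rotation":[0,0,0],"claw":10},
    {"travel":[0,0,0],"rotation":[0,0,0],"claw":10},
    {"travel":[0,0,0],"rotation":[0,0,0],"claw":10},
    {"travel":[0,0,0],"rotation":[0,0,0],"claw":10},
  ],
)

```text
t: 12.05
ee_pos: [575.7, -250.3, 37.8]
ee_rot: [[-0.998, 0.067, 0.003], [0.067, 0.998, -0.001], [-0.003, -0.001, -1.0]]
wrist_force: [11.2, -0.1, -3.9]
width: 29.3
```

Call:
drive_tool(
  commands=[
    {"travel":[0.5,0,0],"rotation":[0,0,0],"claw":10},
    {"travel":[0.5,0,0],"rotation":[0,0,0],"claw":10},
    {"travel":[0.5,0,0],"rotation":[0,0,0],"claw":10},
    {"travel":[0,0,0],"rotation":[0,0,0],"claw":10},
    {"travel":[0,0,0],"rotation":[0,0,0],"claw":10},
    {"travel":[0,0,0],"rotation":[0,0,0],"claw":10},
    {"travel":[0,0,0],"rotation":[0,0,0],"claw":10},
    {"travel":[0,0,0],"rotation":[0,0,0],"claw":10},
  ],
)

```text
t: 13.05
ee_pos: [575.7, -250.4, 38.2]
ee_rot: [[-0.998, 0.067, 0.005], [0.067, 0.998, -0.002], [-0.006, -0.001, -1.0]]
wrist_force: [18.5, 1.9, -3.3]
width: 29.6
```

Call:
drive_tool(
  commands=[
    {"travel":[-3,0,0],"rotation":[0,0,0],"claw":10},
    {"travel":[-6,0,0],"rotation":[0,0,0],"claw":10},
    {"travel":[-10,0,0],"rotation":[0,0,0],"claw":10},
    {"travel":[-15,0,0],"rotation":[0,0,0],"claw":10},
    {"travel":[-10,0,0],"rotation":[0,0,0],"claw":10},
    {"travel":[-6,0,0],"rotation":[0,0,0],"claw":10},
    {"travel":[0,0,0],"rotation":[0,0,0],"claw":10},
    {"travel":[0,0,0],"rotation":[0,0,0],"claw":10},
  ],
)

```text
t: 14.05
ee_pos: [622.2, -253.0, 37.3]
ee_rot: [[-0.998, 0.066, -0.001], [0.066, 0.998, 0.0], [0.001, 0.0, -1.0]]
wrist_force: [-1.2, 0.2, -3.0]
width: 28.8
```

```bash
python3 - <<'E'
from h import *
np.set_printoptions(precision=2,suppress=True)
d=shot('side','s3');P=cloud(d);print(env.state()['ee_pos'],env.state()['wrist_force'])
a=cv2.imread('pics/s3.png')[190:320,210:370]
cv2.imwrite('pics/c3.png',cv2.resize(a,None,fx=4.5,fy=4.5,interpolation=cv2.INTER_CUBIC))
c=d['pixels'].astype(int)
m=(P[...,0]>505)&(P[...,0]<750)&(P[...,1]<-200)&(P[...,1]>-310)&(P[...,2]>20)&(P[...,2]<110)
for k,mm in (('red',(c[...,0]>120)&(c[...,1]<50)),('dark',(c.max(-1)<60)&(P[...,0]<580))):
    q=P[m&mm]; print(k,len(q),q.mean(0) if len(q) else '',np.percentile(q,[2,10],axis=0) if len(q) else '',q.max(0) if len(q) else '')
plan([([580,-120,170],177,4),([520,120,180],178,6),([489.3,244.7,150],178,6)])
E
```

```text
[ 622.22 -253.09   37.4 ] [-0.26 -0.3  -2.61]
red 30 [ 541.75 -248.21   55.3 ] [[ 540.23 -255.72   45.96]
 [ 540.86 -254.6    47.87]] [ 544.06 -236.19   64.39]
dark 252 [ 547.85 -257.3    63.91] [[ 541.68 -272.68   38.77]
 [ 542.44 -271.55   43.33]] [ 561.29 -229.64   77.28]
t 14.1 from [ 622.2 -253.1   37.4] xang 176.19
[12.8, 32.5, -33.1] [0.0, -0.0001, -0.0035] 
[12.6, 32.5, -33.2] [0.0, -0.0001, -0.0035] 
[12.5, 32.6, -33.1] [0.0, -0.0001, -0.0035] 
[12.4, 32.7, -33.2] [0.0, -0.0001, -0.0035] 
[12.1, 39.4, -1.7] [0.0, -0.0, -0.0029] 
[12.0, 39.5, -1.6] [0.0, -0.0, -0.0029] 
[11.8, 39.4, -1.7] [0.0, -0.0, -0.0029] 
[11.8, 39.6, -1.6] [0.0, -0.0, -0.0029] 
[11.6, 39.5, -1.7] [0.0, -0.0, -0.0029] 
[11.5, 39.6, -1.7] [0.0, -0.0, -0.0029] 
[5.8, 20.6, 5.0] [0.0, -0.0, -0.0] 
[5.9, 20.6, 5.0] [0.0, -0.0, -0.0] 
[5.8, 20.6, 5.0] [0.0, -0.0, -0.0] 
[5.9, 20.6, 5.0] [0.0, -0.0, -0.0] 
[5.8, 20.6, 5.1] [0.0, -0.0, -0.0] 
[5.9, 20.5, 5.0] [0.0, -0.0, -0.0] 
end [489.3 244.7 150. ] 177.99
```

View pics/c3.png

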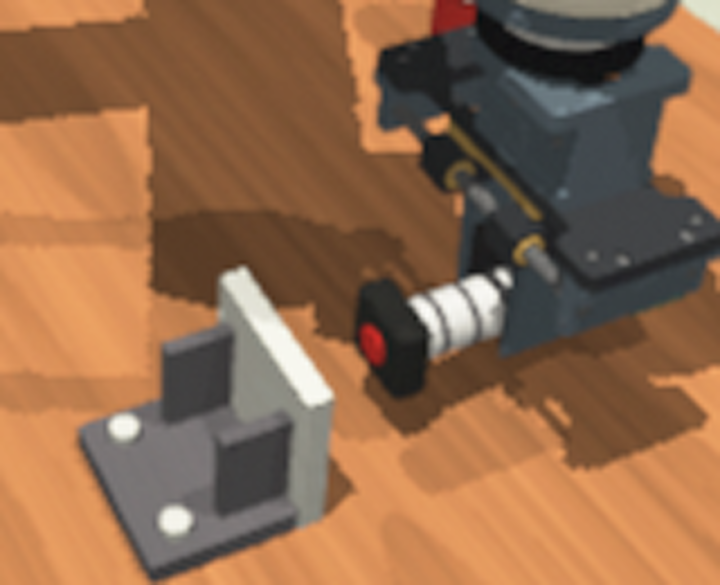

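Call:
drive_tool(
  commands=[
    {"travel":[12.8,32.5,-33.1],"rotation":[0,0,-0.0035],"claw":10},
    {"travel":[12.6,32.5,-33.2],"rotation":[0,0,-0.0035],"claw":10},
    {"travel":[12.5,32.6,-33.1],"rotation":[0,0,-0.0035],"claw":10},
    {"travel":[12.4,32.7,-33.2],"rotation":[0,0,-0.0035],"claw":10},
    {"travel":[12.1,39.4,-1.7],"rotation":[0,0,-0.0029],"claw":10},
    {"travel":[12.0,39.5,-1.6],"rotation":[0,0,-0.0029],"claw":10},
    {"travel":[11.8,39.4,-1.7],"rotation":[0,0,-0.0029],"claw":10},
    {"travel":[11.8,39.6,-1.6],"rotation":[0,0,-0.0029],"claw":10},
  ],
)

```text
t: 15.1
ee_pos: [539.6, 41.1, 176.9]
ee_rot: [[-0.999, 0.041, 0.0], [0.041, 0.999, -0.0], [-0.0, -0.0, -1.0]]
wrist_force: [0.8, 0.3, -2.6]
width: 28.8
```

Call:
drive_tool(
  commands=[
    {"travel":[11.6,39.5,-1.7],"rotation":[0,0,-0.0029],"claw":10},
    {"travel":[11.5,39.6,-1.7],"rotation":[0,0,-0.0029],"claw":10},
    {"travel":[7,25,5],"rotation":[0,0,0],"claw":10},
    {"travel":[7,25,5],"rotation":[0,0,0],"claw":10},
    {"travel":[7,25,5],"rotation":[0,0,0],"claw":10},
    {"travel":[7,25,5],"rotation":[0,0,0],"claw":10},
    {"travel":[7.1,23.4,5],"rotation":[0,0,0],"claw":10},
    {"travel":[0,0,0],"rotation":[0,0,0],"claw":10},
  ],
)

```text
t: 16.1
ee_pos: [488.7, 245.5, 154.8]
ee_rot: [[-0.999, 0.033, -0.001], [0.033, 0.999, -0.0], [0.001, -0.0, -1.0]]
wrist_force: [-0.1, -0.2, -2.2]
width: 28.9
```

```bash
python3 - <<'E'
from h import *
np.set_printoptions(precision=2,suppress=True)
d=shot('side','s4');P=cloud(d)
a=cv2.imread('pics/s4.png')[60:220,130:300]
cv2.imwrite('pics/c4.png',cv2.resize(a,None,fx=3.5,fy=3.5,interpolation=cv2.INTER_CUBIC))
c=d['pixels'].astype(int)
m=(P[...,0]>390)&(P[...,0]<620)&(P[...,1]<310)&(P[...,1]>200)&(P[...,2]>120)&(P[...,2]<200)
for k,mm in (('red',(c[...,0]>120)&(c[...,1]<50)),('green',(c[...,1]>c[...,0]+20)&(c[...,1]>c[...,2]+5)),('dark',(c.max(-1)<60)&(P[...,0]<435))):
    q=P[m&mm]; print(k,len(q),q.mean(0) if len(q) else '',np.percentile(q,[2,98],axis=0) if len(q) else '')
plan([([489.3,244.7,75],178,5)]); print(env.state()['wrist_force'])
E
```

```text
red 0  
green 198 [564.9  225.75 179.5 ] [[549.07 216.08 156.41]
 [582.56 254.85 192.79]]
dark 123 [415.6  231.62 178.94] [[408.64 221.32 155.62]
 [424.41 258.66 192.86]]
t 16.15 from [489.1 244.7 155. ] xang 178.06
[-0.0, 0.0, 16.0] [-0.0001, -0.0001, 0.0002] 
[-0.1, 0.0, 16.0] [-0.0001, -0.0001, 0.0002] 
[-0.0, 0.0, 16.0] [-0.0001, -0.0001, 0.0002] 
[-0.0, 0.0, 16.0] [-0.0001, -0.0001, 0.0002] 
[-0.1, 0.0, 16.0] [-0.0001, -0.0001, 0.0002] 
end [489.3 244.7  75. ] 178.0
[ 0.12  0.34 -2.05]
```

View pics/c4.png

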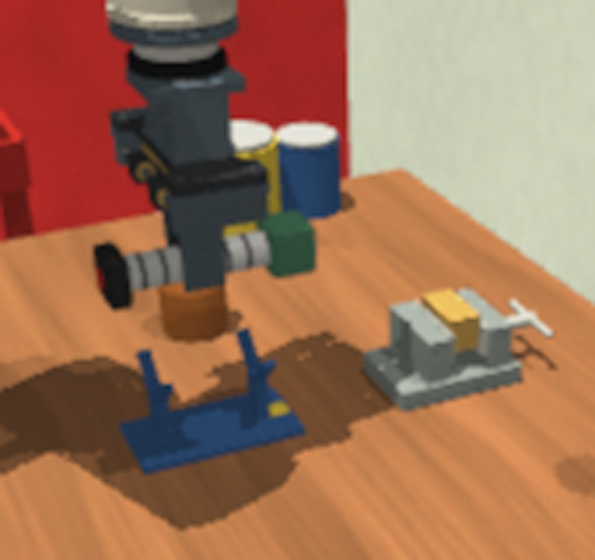

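Call:
drive_tool(
  commands=[
    {"travel":[-1.0,0,16],"rotation":[0,0,0],"claw":10},
    {"travel":[-0.5,0,16],"rotation":[0,0,0],"claw":10},
    {"travel":[0,0,16],"rotation":[0,0,0],"claw":10},
    {"travel":[0,0,16],"rotation":[0,0,0],"claw":10},
    {"travel":[0,0,14],"rotation":[0,0,0],"claw":10},
    {"travel":[0,0,8],"rotation":[0,0,0],"claw":10},
    {"travel":[0,0,4],"rotation":[0,0,0],"claw":10},
    {"travel":[0,0,0],"rotation":[0,0,0],"claw":10},
  ],
)

```text
t: 17.15
ee_pos: [491.2, 244.5, 65.0]
ee_rot: [[-0.999, 0.035, 0.0], [0.035, 0.999, 0.0], [-0.0, 0.0, -1.0]]
wrist_force: [-0.0, -0.4, -2.4]
width: 29.3
```

```bash
python3 - <<'E'
from h import *
d=shot('side','s5'); print(env.state()['ee_pos'],env.state()['wrist_force'])
a=cv2.imread('pics/s5.png')[90:220,130:300]
cv2.imwrite('pics/c5.png',cv2.resize(a,None,fx=4,fy=4,interpolation=cv2.INTER_CUBIC))
E
```

```text
[491.30536265 244.56992084  65.27341774] [-0.17833419 -0.03227184 -2.8324533 ]
```

View pics/c5.png

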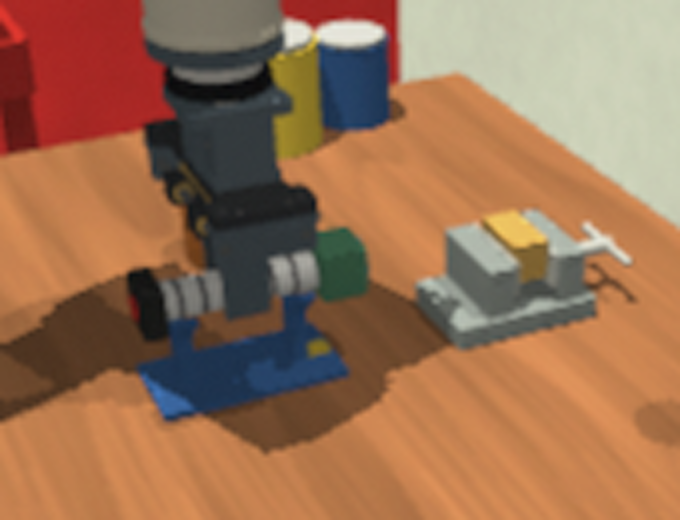

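Call:
drive_tool(
  commands=[
    {"travel":[0,0,3],"rotation":[0,0,0],"claw":10},
    {"travel":[0,0,2],"rotation":[0,0,0],"claw":10},
    {"travel":[0,0,1],"rotation":[0,0,0],"claw":10},
    {"travel":[0,0,1],"rotation":[0,0,0],"claw":10},
    {"travel":[0,0,1],"rotation":[0,0,0],"claw":10},
    {"travel":[0,0,0.5],"rotation":[0,0,0],"claw":10},
    {"travel":[0,0,0],"rotation":[0,0,0],"claw":10},
    {"travel":[0,0,0],"rotation":[0,0,0],"claw":10},
  ],
)

```text
t: 18.2
ee_pos: [491.1, 244.5, 56.6]
ee_rot: [[-0.999, 0.035, 0.0], [0.035, 0.999, 0.0], [-0.0, 0.0, -1.0]]
wrist_force: [0.7, 0.2, -2.9]
width: 28.6
```

Call:
drive_tool(
  commands=[
    {"travel":[0,0,0.5],"rotation":[0,0,0],"claw":10},
    {"travel":[0,0,0.5],"rotation":[0,0,0],"claw":10},
    {"travel":[0,0,0.5],"rotation":[0,0,0],"claw":10},
    {"travel":[0,0,0],"rotation":[0,0,0],"claw":10},
    {"travel":[0,0,0],"rotation":[0,0,0],"claw":10},
    {"travel":[0,0,0],"rotation":[0,0,0],"claw":10},
    {"travel":[0,0,0],"rotation":[0,0,0],"claw":10},
    {"travel":[0,0,0],"rotation":[0,0,0],"claw":10},
  ],
)

```text
t: 19.2
ee_pos: [491.1, 244.5, 55.0]
ee_rot: [[-0.999, 0.035, 0.0], [0.035, 0.999, 0.0], [-0.0, 0.0, -1.0]]
wrist_force: [0.5, 0.5, -1.4]
width: 29.3
```

Call:
drive_tool(
  commands=[
    {"travel":[0,0,0.5],"rotation":[0,0,0],"claw":10},
    {"travel":[0,0,0.5],"rotation":[0,0,0],"claw":10},
    {"travel":[0,0,0],"rotation":[0,0,0],"claw":10},
    {"travel":[0,0,0],"rotation":[0,0,0],"claw":10},
    {"travel":[0,0,0],"rotation":[0,0,0],"claw":10},
    {"travel":[0,0,0],"rotation":[0,0,0],"claw":10},
    {"travel":[0,0,0],"rotation":[0,0,0],"claw":10},
    {"travel":[0,0,0],"rotation":[0,0,0],"claw":10},
  ],
)

```text
t: 20.2
ee_pos: [491.3, 244.8, 54.3]
ee_rot: [[-0.999, 0.035, 0.001], [0.035, 0.999, 0.001], [-0.001, 0.001, -1.0]]
wrist_force: [-1.8, 3.2, 6.4]
width: 29.1
```

Call:
drive_tool(
  commands=[
    {"travel":[0,0,-0.5],"rotation":[0,0,0],"claw":10},
    {"travel":[0,0,0],"rotation":[0,0,0],"claw":10},
    {"travel":[0,0,0],"rotation":[0,0,0],"claw":31},
    {"travel":[0,0,0],"rotation":[0,0,0],"claw":33},
    {"travel":[0,0,0],"rotation":[0,0,0],"claw":37},
    {"travel":[0,0,0],"rotation":[0,0,0],"claw":44},
    {"travel":[0,0,0],"rotation":[0,0,0],"claw":54},
    {"travel":[0,0,0],"rotation":[0,0,0],"claw":60},
  ],
  grip_force=10,
)

```text
t: 21.2
ee_pos: [491.1, 244.5, 54.5]
ee_rot: [[-0.999, 0.035, 0.0], [0.035, 0.999, -0.0], [-0.0, -0.0, -1.0]]
wrist_force: [-0.4, -0.2, -0.2]
width: 59.0
```

```bash
python3 - <<'E'
from h import *
d=shot('side','s6'); print(env.state()['ee_pos'],env.state()['wrist_force'],env.state()['width'])
a=cv2.imread('pics/s6.png')[90:220,130:300]
cv2.imwrite('pics/c6.png',cv2.resize(a,None,fx=4,fy=4,interpolation=cv2.INTER_CUBIC))
E
```

```text
[491.04924255 244.44177733  54.50212761] [ 0.74088947  0.75719785 -0.38997826] 59.92255649493766
```

View pics/c6.png

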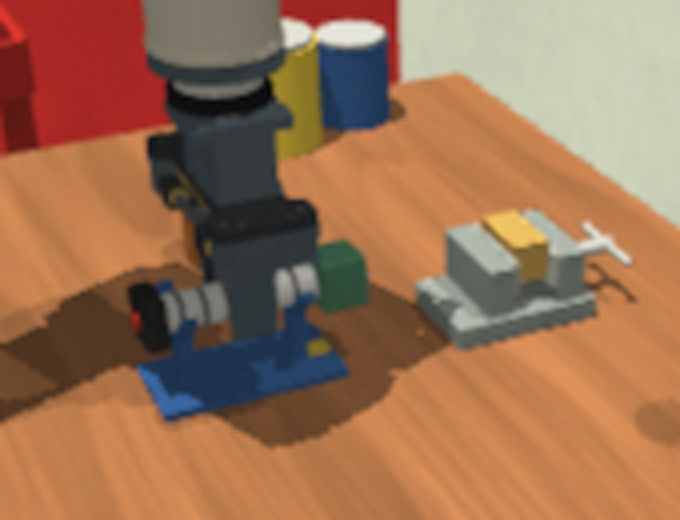

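Call:
drive_tool(
  commands=[
    {"travel":[0,0,0],"rotation":[0,0,0],"claw":70},
    {"travel":[0,0,-5],"rotation":[0,0,0],"claw":70},
    {"travel":[0,0,-15],"rotation":[0,0,0],"claw":70},
    {"travel":[0,0,-25],"rotation":[0,0,0],"claw":70},
    {"travel":[0,0,-35],"rotation":[0,0,0],"claw":70},
    {"travel":[0,0,-40],"rotation":[0,0,0],"claw":70},
    {"travel":[0,0,-30],"rotation":[0,0,0],"claw":70},
    {"travel":[0,0,-10],"rotation":[0,0,0],"claw":70},
  ],
)

```text
t: 22.25
ee_pos: [491.8, 244.7, 217.2]
ee_rot: [[-0.999, 0.035, 0.003], [0.035, 0.999, 0.001], [-0.003, 0.001, -1.0]]
wrist_force: [-0.9, 0.1, -0.5]
width: 69.9
```

Call:
drive_tool(
  commands=[
    {"travel":[10,-35,0],"rotation":[0,0,0],"claw":70},
    {"travel":[10,-40,0],"rotation":[0,0,0],"claw":70},
    {"travel":[10,-40,0],"rotation":[0,0,0],"claw":70},
    {"travel":[10,-40,0],"rotation":[0,0,0],"claw":70},
    {"travel":[10,-40,0],"rotation":[0,0,0],"claw":70},
    {"travel":[0,-30,0],"rotation":[0,0,0],"claw":70},
    {"travel":[0,0,0],"rotation":[0,0,0],"claw":70},
    {"travel":[0,0,0],"rotation":[0,0,0],"claw":70},
  ],
)

```text
t: 23.25
ee_pos: [433.1, 21.6, 214.4]
ee_rot: [[-0.999, 0.035, -0.0], [0.035, 0.999, 0.0], [0.0, 0.0, -1.0]]
wrist_force: [0.3, -0.5, -0.2]
width: 69.6
```

```bash
python3 - <<'E'
from h import *
np.set_printoptions(precision=2,suppress=True)
for n in ('top','side'):
    d=shot(n,n+'7');P=cloud(d);c=d['pixels'].astype(int)
    m=(P[...,0]>380)&(P[...,0]<630)&(P[...,1]<310)&(P[...,1]>190)&(P[...,2]>40)&(P[...,2]<110)
    for k,mm in (('red',(c[...,0]>120)&(c[...,1]<50)),('green',(c[...,1]>c[...,0]+20)&(c[...,1]>c[...,2]+5)),('dark',(c.max(-1)<60)&(P[...,0]<430)),('barrel',(c.min(-1)>110))):
        q=P[m&mm]; 
        if len(q): print(n,k,len(q),q.mean(0),np.percentile(q,[2,98],axis=0).tolist())
a=cv2.imread('pics/side7.png')[100:230,130:300];b=cv2.imread('pics/top7.png')[170:300,130:250]
cv2.imwrite('pics/c7.png',cv2.resize(np.hstack([a,b]),None,fx=2.7,fy=2.7,interpolation=cv2.INTER_CUBIC))
print(env.state()['t'],env.state()['wrist_force'])
E
```

```text
top green 202 [570.79 241.95  90.18] [[554.3088670917197, 223.48467586178717, 72.45795098606578], [588.4453389181674, 263.0462811900805, 94.74063813304001]]
top dark 108 [421.34 245.39  87.26] [[412.97631673268114, 227.03611712000003, 60.20481924875763], [429.75953548766955, 268.827380293459, 95.37049352169903]]
top barrel 406 [492.33 245.18  82.44] [[435.3466933798652, 232.58476504513945, 74.42186705838674], [549.0057392244403, 259.23150772867433, 87.86503460428466]]
side green 172 [568.44 226.84  79.22] [[551.922813510683, 216.8475755443341, 56.260817091197154], [585.647276026999, 256.6260363581436, 92.55830412971801]]
side dark 112 [418.66 232.06  77.49] [[411.30300299753964, 220.92684062812694, 56.110240011066956], [428.0997124414714, 261.64612574595293, 92.39033484774714]]
side barrel 174 [468.63 236.66  78.13] [[433.8268631529428, 226.69944264795157, 67.33287036583722], [550.5480632537093, 269.8380600092423, 86.67544560393618]]
23.35 [-0.97  0.25 -0.09]
```

View pics/c7.png

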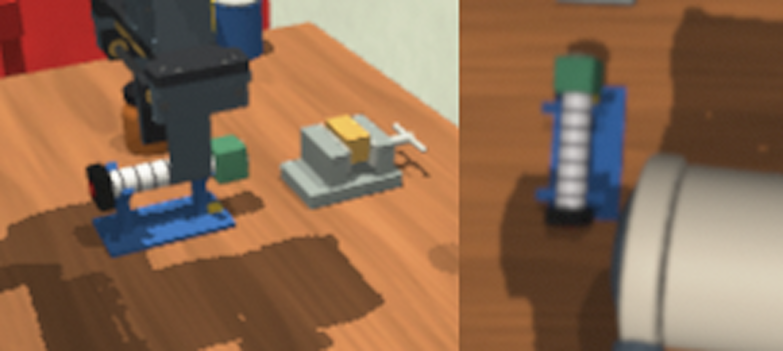

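```bash
python3 - <<'E'
from h import *
print(env.finish_job())
E
```

```text
the job is handed in; nothing more can be done
None
```

The torch is switched on and lying in the blue cradle's two forks, lens towards the vise. The job was handed in at about 23.4 s of the 48 s allowed.

- **Switch:** I gripped the torch mid-barrel and pushed the tail switch against the angle plate. The force held at about 5 N, then the arm stopped moving and it rose to 18.5 N, so the switch had bottomed out. A picture afterwards showed the switch end about 2 mm proud of the cap, 82 mm from the gripped point, as it should be fully in. I saw no slip in the grip.
- **Cradle:** I lowered the torch in 0.5 to 1 mm steps until the forks took its weight, with a brief 6 N upward contact. I then opened the fingers and moved the arm well clear.
- **Last checks:** The torch lies level, with the tops of head and tail about 92 mm above the bench as expected. It is about 2 mm off centre along the trough, within the 8 mm of play. The wrist force was near zero.
- **Disagreement:** The two cameras differed by about 5 mm in y, so I averaged them; the force contacts matched the average.
- **Not checked:** I did not measure the spray can, jar and wrench again at the end. The arm's paths were planned clear of all three, and no unexpected force showed at the wrist.

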